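# Aim the cap chute and lock it with its jam nut

## Robot

A 6-joint arm with a two-finger parallel gripper is mounted at the origin on the work surface. World frame = base frame: x ahead of the robot, y to its left, z up, the work surface at z = 0. Lengths are in m, angles in degrees, forces in N, time in s.
With the tool pointing down it reaches from about 0.3 to 0.75 m from the base axis. Payload 8.5 kg.
Tool frame: the origin (TCP) lies between the finger pads; the fingertips stand 8 mm ahead of it and the grasp point (between the pads) lies 11 mm behind it; y points along the fingers, z is the direction in which the jaws open and shut, and the axes are right-handed (so a half turn about y gives the same grasp; the last joint's range is limited). The gripper opens to 85 mm and grips with 20 to 120 N. Pads are 22 mm wide; open, the fingers measure 114 mm over their backs; the gripper's body (76 mm by 85 mm) begins 54 mm behind the grasp point. The pads swing forward as they close: fully open they stand 13 mm farther back than shut.
Start: joints at [61.289, 21.807, 74.336, -0, 83.858, -12.336], TCP at [0.155, 0.528, 0.239] pointing down, gripper open.
Joint ranges: [-178.18, 178.18], [-50.72, 133.34], [12.68, 142.11], [-81.47, 261.47], [9.98, 163.14], [-165.26, 165.26]. Speed limits (degrees/s): [136.94, 136.94, 180, 180, 180, 180].

## Interface

Orientations are given as a 3x3 rotation matrix whose columns are the frame's x, y, z axes.
In Python, from rig import env, get_image gives the robot as it stands.
- The arm moves only by the tool move_arm, never from a script. Its argument "targets" is one flat list of numbers, 6 for each row, row after row: the shift along the tool's x, y, z in mm, then the turn, a rotation vector about the tool's x, y, z in rad. A call has exactly 5 rows; each row shifts and turns the commanded pose from where the row before left it, along the tool's axes as they then stand; what a row does not reach is not made up. A row lasts 1/8 s, in which the tool goes at most 62.5 mm and 10.7 degrees, less where a joint would pass 70% of its speed; a pose out of reach is approached as far as the arm can. A call is refused whole if a number of a shift passes 62.5 or a number of a turn 0.188, either way. A call with a gripper value outside its range is refused whole. "hand" is the opening, from -1 (shut) to 1 (fully open), so that 0 is half open, set as the call begins (left out, the last holds). The fingers move at their own pace and stop on an object; "squeeze" is the grip in N (left out, the last holds). Time passes only in rows, so rows that do not move let the fingers close, or fill a call up. It gives the time, the measured TCP pose, the force and the opening at its end, in the units of the state.
- env.observe(): the state, without advancing time (a new reading comes with each control period).
- get_image(name): name is "side" or "top"; returns a dict with "pixels" (480x640x3 uint8, red, green, blue), "z_map" (480x640 float32, m along the optical axis (not along the pixel's ray), 0 where there is no reading), "intrinsics" (3x3 intrinsics, pixels), "R" (3x3) and "t" (3): a world point X has camera coordinates R X + t. Camera axes: x right, y down, z forward; pixel columns grow to the right and rows downward; lengths in m; the calibration is good to about 2 mm. A picture is of the moment at which its call begins.
- env.close_job(): hands the job in, once; it reports no verdict.
The state is a dict: "time_s": time; "q": joint angles; "qvel": joint speeds; "joint_efforts": joint torques, N m; "position": TCP position; "tool_rot": TCP orientation; "ft_force": force on the tool from outside, world axes, zero at the start; "wrist_torque": the same for the moment, N m; "grip_width": finger opening in m.
Only numpy, scipy, OpenCV 4.12 (cv2) and the standard library are available. Lean on these libraries where they do the work, as an engineer would, in place of code of your own. Each camera call takes 0.05 s, during which the arm holds its last target.

## Task

The swivelling cap chute on the counter has slipped out of line. Take it by its knob and swing it until its low end points squarely into the dark port of the cap bin. Then run the hex jam nut down its threaded post, pushing its crank peg round clockwise until the nut bites on the spring washer, and nip it up about an eighth of a turn more, so that the chute is locked but not overtightened; leave the chute aimed at the port and the other bar tools where they are.

Things in the scene. Friction and masses are not known exactly. Their poses are not given: they have to be found in the camera images.
- stand: Fixed steel stand on the counter. Origin: on the counter, under the vertical axis of the threaded post; z up; its +y axis runs from the post to the cap bin. Post 44 mm diameter up to z 61 mm. Lidded steel bin: 190 mm along x, 150 mm along y, near face at y 172 mm, lid top z 112 mm, lid grip up to z 124 mm.
- stud_top (a point): Top centre of the fixed threaded stud, 150 mm above the counter, on the post axis. Stud 18 to 20 mm in diameter; at the start it rises 31 to 33 mm above the nut's underside, up to 43 mm when the nut is down.
- port_mouth (a point): Centre of the bin's dark rectangular port (66 mm wide along the stand's x, 40 mm high), in the bin's near face, on the stand's y axis at y 172 mm, z 58 mm. Axes as the stand's. Right above it a steel ridge as wide as the port frame (78 mm), 12 mm high, stands on the lid's edge and shows from above where the port is.
- chute: Steel cap chute that swivels about the post axis: collar 34 mm diameter, z 61 to 107 mm, and an open trough 42 mm wide sloping down along its own +y to 166 mm out; trough walls at most 92 mm high. Origin: on the post axis at counter height. Starts 0.35 to 0.75 rad anticlockwise (from above) of the port. Swivel friction 0.8 N m (about 7 N at the knob); stays where left. Aimed when its +y matches the stand's +y.
- chute_knob (a point): Centre of the top of the chute's upright round black knob: 16 mm in diameter, top 118 mm above the counter, knob 26 mm tall on a 10 mm stem, 120 mm from the post axis along the chute's +y. A 44 by 12 mm cross bar lies under the stem, its top 76 mm above the counter.
- chute_mouth (a point): Centre of the chute's low open end, 166 mm from the post axis along the chute's +y, 58 mm above the counter (6 mm short of the bin's face when lined up).
- collar_top (a point): Centre of the chute collar's top, 107 mm above the counter on the post axis. On it lie a washer stack and a spring washer (33 mm diameter) whose top face is 110 to 114.5 mm above the counter, different each time and not measured: feel for it. While the nut tightens it drags on the chute clockwise, with less torque than the chute's own friction.
- nut: Dark steel hex jam nut on the stud above the washer: 46 mm across flats, 14 mm tall, with a crank arm along its own +x (12 mm wide, top 12 mm above the underside, to 61 mm out) that ends in an upright peg. Origin: on the post axis at the nut's underside, 117 to 119 mm above the counter at the start; z up. Right-hand thread: clockwise from above lowers it 3.2 mm per rad (20 mm a turn).
- nut_peg (a point): Top centre of the nut's upright steel crank peg (12 mm diameter, 33 mm tall above its arm), 55 mm out along the nut's +x, 45 mm above the nut's underside. Sideways push at the peg: about 0.5 N while free, for 0.8 to 2.8 rad; once the nut meets the washer about 7 N more per rad. Right is 0.47 to 1.1 rad past first touch: 3.4 to 8 N at the peg, 14 to 34 N on the washer; over 46 N is overtightened. It does not back off.
- jigger: Bystander: double-cone steel jigger standing on the counter, 46 mm widest, 78 mm tall, beside the post; origin under its centre.
- opener: Bystander: flat matte black speed opener lying on the counter, about 200 by 42 by 4 mm; origin under its centre, length along x.
- spoon: Bystander: gold bar spoon lying on the counter, about 260 mm long, length along x; origin under its middle.
- tins: Bystander: two steel shaker tins stacked mouth to mouth, 92 mm widest, 235 mm tall; origin under the centre.
- scoop: Bystander: clear acrylic ice scoop, bowl 100 by 75 by 50 mm, handle along its -x; origin under the bowl.
- muddler: Bystander: steel and rubber muddler lying on the counter, 34 mm diameter, 200 mm long along x; origin under its middle.

How it is judged:
By the outcome, as a careful person would: the job done as asked, in the order asked, and still so for the second after the job is handed in, with the robot touching nothing.
It also fails if it takes over 72 s, if anything falls off the work surface, if the arm or the gripper's body presses on something with over 40 N, if the wrist force passes 120 N, or if a joint passes its speed limit or range.

## Working session

There is one attempt and no reset: what is moved stays moved. The work goes in short steps, Python scripts to look and compute and a tool call to move; the robot and the scene stay as the last step left them, time stands still between calls to the robot, and variables do not carry over. Pictures are saved under pics/ and viewed, and the job is handed in when it is done.

Besides the shell and the picture viewer there is one more tool, called after "Emit:" in YAML: its name, and indented under it one key for each argument. move_arm: Moves the arm, as the interface text tells. Its arguments: {"type":"object","properties":{"targets":{"type":"array"},"hand":{"type":"number"},"squeeze":{"type":"number"}},"required":["targets"]}

```bash
mkdir -p pics; ls; python3 - <<'E'
from rig import env,get_image
import cv2,numpy as np
o=env.observe(); print(o)
for n in("top","side"):
    d=get_image(n); cv2.imwrite(f"pics/{n}0.png",d["pixels"][:,:,::-1]); np.savez(f"{n}0.npz",**d)
    print(n,d["intrinsics"],d["R"],d["t"])
E
```

```text
pics
{'time_s': 0.0, 'q': array([ 6.12883114e+01,  2.18411252e+01,  7.43870758e+01,  1.19436721e-03,
        8.38577021e+01, -1.23371920e+01]), 'qvel': array([-0.03485966,  0.1171534 , -0.07204501, -0.05902493,  0.05711811,
        0.1152112 ]), 'joint_efforts': array([-4.07350910e-05, -4.48459232e+01, -2.31280392e+01, -2.46772970e-04,
        4.68905579e-03, -7.02468228e-06]), 'position': array([0.15491871, 0.52742519, 0.23869684]), 'tool_rot': array([[ 9.59438796e-01, -7.38441086e-04,  2.81916037e-01],
       [-2.81916798e-01, -1.30499431e-03,  9.59437969e-01],
       [-3.40589592e-04, -9.99998876e-01, -1.46024112e-03]]), 'ft_force': array([-1.44493583,  1.01833606, -0.62208374]), 'wrist_torque': array([ 0.02610066, -0.01110434, -0.04841963]), 'grip_width': 0.08558079736389908}
top [[609.49182405   0.         330.52859008]
 [  0.         609.49182405 232.38894701]
 [  0.           0.           1.        ]] [[ 0.03838897 -0.99926093  0.00196848]
 [-0.97836039 -0.03798669 -0.20339115]
 [ 0.2033156   0.0058821  -0.97909559]] [0.06070384 0.51157368 1.43486919]
side [[452.20035225   0.         316.66796875]
 [  0.         452.20035225 233.38303229]
 [  0.           0.           1.        ]] [[ 0.86602249 -0.49984125  0.01279714]
 [-0.27462597 -0.49689183 -0.82321266]
 [ 0.41783444  0.70940625 -0.56758889]] [-0.43055297  0.26852907  0.80462981]
```

View pics/top0.png

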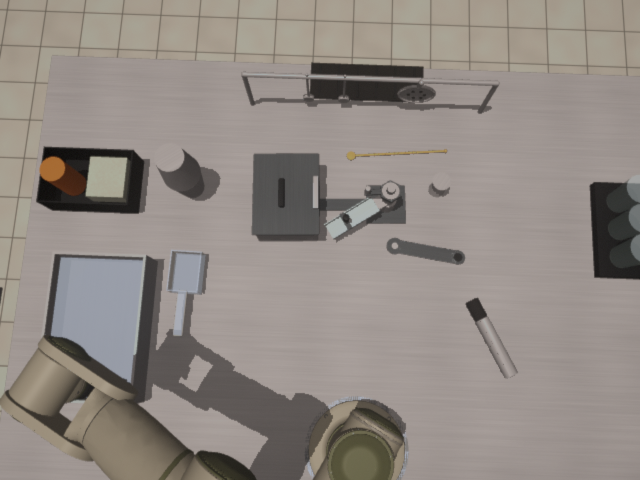

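View pics/side0.png

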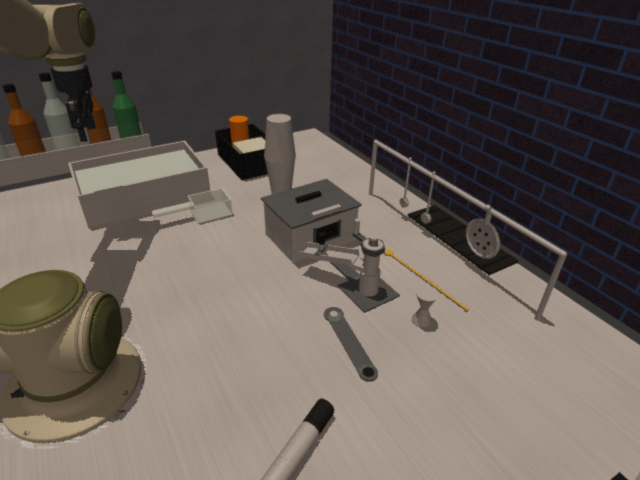

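```bash
cat > h.py <<'E'
import numpy as np,cv2
def load(n): return dict(np.load(n))
def px2w(d,u,v,z=None):
    K,R,t=d["intrinsics"],d["R"],d["t"]
    r=np.array([(u-K[0,2])/K[0,0],(v-K[1,2])/K[1,1],1.])
    if z is None: return R.T@(r*d["z_map"][int(round(v)),int(round(u))]-t)
    c=-R.T@t; dr=R.T@r; return c+dr*(z-c[2])/dr[2]
def w2px(d,X):
    c=d["R"]@np.asarray(X,float)+d["t"]; p=d["intrinsics"]@c; return p[:2]/p[2]
def cloud(d):
    K,R,t=d["intrinsics"],d["R"],d["t"]; z=d["z_map"]
    v,u=np.mgrid[:480,:640]; c=np.stack([(u-K[0,2])/K[0,0]*z,(v-K[1,2])/K[1,1]*z,z],-1)
    return (c-t)@R
def crop(d,u0,u1,v0,v1,s,fn):
    cv2.imwrite(fn,cv2.resize(d["pixels"][v0:v1,u0:u1,::-1],None,fx=s,fy=s,interpolation=cv2.INTER_CUBIC))
E
python3 - <<'E'
from h import *
d=load("top0.npz"); crop(d,245,445,140,260,4,"pics/topc.png")
s=load("side0.npz"); crop(s,250,450,170,320,4,"pics/sidec.png")
P=cloud(d)
for (u,v) in [(390,190),(370,190),(347,217),(281,193),(316,192),(440,184)]: print(u,v,P[v,u])
m=(P[...,2]>.106)&(P[...,2]<.118)&(d["z_map"]>0); m[:, :245]=0;m[:,325:]=0;m[:140]=0;m[245:]=0
q=P[m][:,:2]; r=cv2.minAreaRect((q*1000).astype(np.float32)); print("bin lid",r,len(q))
m=(P[...,2]>.119)&(P[...,2]<.128)&(d["z_map"]>0); m[:, :300]=0;m[:,325:]=0;m[:140]=0;m[245:]=0
q=P[m][:,:2]; r=cv2.minAreaRect((q*1000).astype(np.float32)); print("ridge",r,len(q))
m=(P[...,2]>.1)&(d["z_map"]>0); m[:, :325]=0;m[:,420:]=0;m[:140]=0;m[245:]=0
for z in np.argwhere(m): print(tuple(z),(P[tuple(z)]*1000).round().astype(int)) if z.sum()%3==0 else 0
E
```

```text
390 190 [ 0.59470919 -0.05392859  0.14719723]
370 190 [ 0.59794781 -0.00867994  0.1294317 ]
347 217 [0.53413101 0.04280561 0.11552242]
281 193 [0.58552625 0.20050482 0.11850354]
316 192 [0.5900205  0.11789808 0.12271723]
440 184 [ 0.63325034 -0.18124466  0.08169406]
bin lid ((586.9244384765625, 191.71270751953125), (200.00942993164062, 156.9759979248047), 2.435879945755005) 4805
ridge ((584.7568969726562, 134.31411743164062), (182.13816833496094, 40.77885055541992), 3.358452081680298) 162
(np.int64(180), np.int64(390)) [623 -55 134]
(np.int64(181), np.int64(389)) [622 -53 129]
(np.int64(181), np.int64(392)) [621 -60 132]
(np.int64(182), np.int64(388)) [619 -51 128]
(np.int64(182), np.int64(391)) [619 -57 131]
(np.int64(182), np.int64(394)) [618 -64 133]
(np.int64(183), np.int64(387)) [615 -48 134]
(np.int64(183), np.int64(390)) [613 -54 142]
(np.int64(183), np.int64(393)) [617 -62 131]
(np.int64(183), np.int64(396)) [617 -69 130]
(np.int64(184), np.int64(383)) [612 -38 136]
(np.int64(184), np.int64(386)) [614 -46 129]
(np.int64(184), np.int64(389)) [615 -53 127]
(np.int64(184), np.in
[... 6388 characters left out ...]
int64(393)) [576 -64 120]
(np.int64(202), np.int64(389)) [573 -54 122]
(np.int64(214), np.int64(344)) [541  50 115]
(np.int64(214), np.int64(347)) [540  43 119]
(np.int64(215), np.int64(343)) [539  52 114]
(np.int64(215), np.int64(346)) [538  45 118]
(np.int64(216), np.int64(345)) [535  48 121]
(np.int64(216), np.int64(348)) [535  41 123]
(np.int64(217), np.int64(344)) [534  50 116]
(np.int64(217), np.int64(347)) [534  43 116]
(np.int64(218), np.int64(343)) [530  52 120]
(np.int64(218), np.int64(346)) [532  45 115]
(np.int64(219), np.int64(345)) [529  47 115]
(np.int64(219), np.int64(348)) [528  40 120]
(np.int64(220), np.int64(344)) [528  49 109]
(np.int64(220), np.int64(347)) [526  43 118]
```

View pics/topc.png

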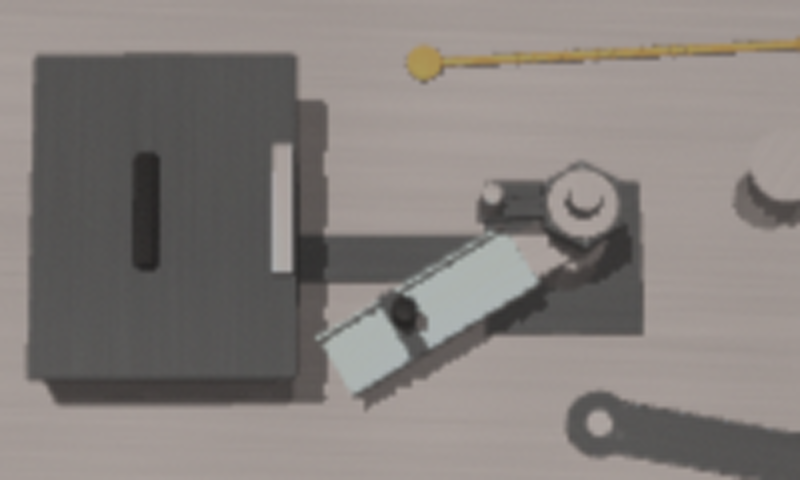

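View pics/sidec.png

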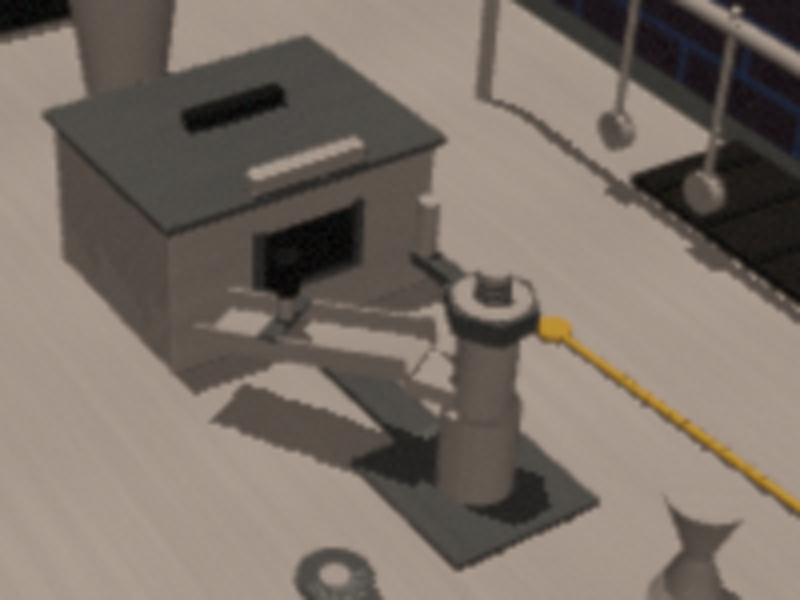

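```bash
python3 - <<'E'
from h import *
d=load("top0.npz")
def w(u,v,z): return px2w(d,245+u/4-.375,140+v/4-.375,z)*1000
for n,a in dict(lidTR=(297,54,.112),lidTL=(36,55,.112),lidBL=(28,378,.112),lidBR=(297,377,.112),ridT=(284,143,.124),ridB=(282,272,.124),rTL=(273,143,.124),rBL=(271,272,.124),rTR=(294,143,.124),rBR=(293,272,.124),stud=(585,199,.15),nutc=(583,204,.132),peg=(492,192,.163),knob=(403,305,.118),mouL=(318,340,.07),mouR=(354,397,.07),baseTR=(640,182,.003),baseBR=(642,334,.003),jig=(790,165,.078),grip0=(147,152,.124),grip1=(146,271,.124)).items(): print(n,w(*a).round(1))
s=load("side0.npz")
def w2(u,v,z): return px2w(s,250+u/4-.375,170+v/4-.375,z)*1000
for n,a in dict(stud=(495,281,.15),peg=(429,198,.163),knob=(289,252,.118),ridA=(250,178,.124),ridB=(362,145,.124),lidNR=(443,137,.112),lidNL=(172,232,.112)).items(): print("s",n,w2(*a).round(1))
E
```

```text
lidTR [690.  115.5 112. ]
lidTL [683.3 272.3 112. ]
lidBL [485.2 264.3 112. ]
lidBR [491.9 107.1 112. ]
ridT [630.3 120.5 124. ]
ridB [551.8 118.3 124. ]
rTL [630.1 127.  124. ]
rBL [551.5 124.7 124. ]
rTR [630.6 114.6 124. ]
rBR [552.  111.8 124. ]
stud [595.5 -55.7 150. ]
nutc [597.6 -56.2 132. ]
peg [593.8  -1.1 163. ]
knob [536.1  46.8 118. ]
mouL [523.8  96.5  70. ]
mouR [489.5  73.4  70. ]
baseTR [ 650.2 -104.5    3. ]
baseBR [ 550.4 -107.1    3. ]
jig [ 642.5 -187.1   78. ]
grip0 [621.6 201.2 124. ]
grip1 [549.3 197.8 124. ]
s stud [592.6 -62.3 150. ]
s peg [595.1   2.6 163. ]
s knob [538.1  50.9 118. ]
s ridA [552.3 119.7 124. ]
s ridB [629.2 119.7 124. ]
s lidNR [689.3 120.3 112. ]
s lidNL [494.8 107.7 112. ]
```

```bash
cat > plan.py <<'E'
import numpy as np
from scipy.spatial.transform import Rotation as Ro
def Rd(yaw):  # tool down, z-axis at yaw deg in world
    a=np.radians(yaw); z=np.array([np.cos(a),np.sin(a),0]); y=np.array([0,0,-1.]); return np.stack([np.cross(y,z),y,z],1)
def rows(way,p0=None,R0=None):
    """way: list of (pos mm, yaw); prints rounded rel rows, integrating rounding"""
    if p0 is None:
        from rig import env
        o=env.observe(); p0=o["position"]*1000; R0=o["tool_rot"]
    p,R=np.array(p0,float),R0; out=[]
    for P,yaw in way:
        d=np.round(R.T@(np.array(P)-p),1); r=np.round(Ro.from_matrix(R.T@Rd(yaw)).as_rotvec(),3)
        out.append([*d,*r]); p=p+R@d; R=R@Ro.from_rotvec(r).as_matrix()
    for i in range(0,len(out),5):
        print([float(x) for r in out[i:i+5] for x in r])
    a=np.array(out); print("max",abs(a[:,:3]).max(),abs(a[:,3:]).max(),"end",p.round(1))
def lin(P0,y0,P1,y1,n):
    s=np.arange(1,n+1)/n
    return [(np.array(P0)*(1-k)+np.array(P1)*k,y0*(1-k)+y1*k) for k in s]
def yaw(R): return np.degrees(np.arctan2(R[1,2],R[0,2]))
E
python3 - <<'E'
from plan import *
from rig import env
o=env.observe(); p=o["position"]*1000
rows(lin(p,yaw(o["tool_rot"]),[536,47,205],30,15))
E
```

```text
[33.4, 2.3, -23.6, 0.001, 0.051, -0.0, 34.6, 2.2, -21.8, 0.0, 0.051, -0.0, 35.6, 2.3, -20.0, 0.0, 0.05, -0.0, 36.6, 2.2, -18.3, 0.0, 0.051, -0.0, 37.5, 2.3, -16.3, 0.0, 0.051, -0.0]
[38.2, 2.2, -14.4, 0.0, 0.051, -0.0, 39.0, 2.3, -12.5, 0.0, 0.05, -0.0, 39.5, 2.2, -10.5, 0.0, 0.051, -0.0, 40.0, 2.3, -8.4, 0.0, 0.051, -0.0, 40.4, 2.2, -6.5, 0.0, 0.051, -0.0]
[40.6, 2.3, -4.3, 0.0, 0.05, -0.0, 40.8, 2.2, -2.3, 0.0, 0.051, -0.0, 40.9, 2.3, -0.2, 0.0, 0.051, -0.0, 40.8, 2.2, 1.8, 0.0, 0.051, -0.0, 40.7, 2.3, 4.0, 0.0, 0.05, -0.0]
max 40.9 0.051 end [536.  47. 205.]
```

Emit:
move_arm:
  targets: [33.4,2.3,-23.6,0,0.051,0,34.6,2.2,-21.8,0,0.051,0,35.6,2.3,-20,0,0.05,0,36.6,2.2,-18.3,0,0.051,0,37.5,2.3,-16.3,0,0.051,0]
  hand: 0
  squeeze: 30

```text
time_s: 0.72
position: [0.2827, 0.3664, 0.2277]
tool_rot: [[0.857, -0.0, 0.515], [-0.515, -0.0, 0.857], [-0.0, -1.0, -0.0]]
ft_force: [-0.1, -0.2, 0.2]
grip_width: 0.0427
```

Emit:
move_arm:
  targets: [38.2,2.2,-14.4,0,0.051,0,39,2.3,-12.5,0,0.05,0,39.5,2.2,-10.5,0,0.051,0,40,2.3,-8.4,0,0.051,0,40.4,2.2,-6.5,0,0.051,0]

```text
time_s: 1.35
position: [0.4097, 0.2061, 0.2166]
tool_rot: [[0.7, -0.0, 0.714], [-0.714, -0.0, 0.7], [-0.0, -1.0, -0.0]]
ft_force: [0.8, 1.3, 0.5]
grip_width: 0.0427
```

Emit:
move_arm:
  targets: [40.6,2.3,-4.3,0,0.05,0,40.8,2.2,-2.3,0,0.051,0,40.9,2.3,-0.2,0,0.051,0,40.8,2.2,1.8,0,0.051,0,40.7,2.3,4,0,0.05,0]

```text
time_s: 1.98
position: [0.5367, 0.0461, 0.2052]
tool_rot: [[0.499, -0.001, 0.867], [-0.867, 0.0, 0.499], [-0.0, -1.0, -0.001]]
ft_force: [-1.0, 0.7, 1.7]
grip_width: 0.0429
```

```bash
python3 - <<'E'
from plan import *
from rig import env,get_image
from h import *
o=env.observe(); p=o["position"]*1000
print(o["time_s"],p,yaw(o["tool_rot"]),o["q"].round(1),o["grip_width"],o["ft_force"])
rows(lin(p,yaw(o["tool_rot"]),[536,47,101],30,10))
s=get_image("side"); np.savez("side1.npz",**s); crop(s,230,430,130,280,4,"pics/side1.png")
E
```

```text
1.975 [536.71559202  46.12995993 205.15683096] 29.92144023368411 [ -7.7  22.3  79.5   0.   78.3 -37.6] 0.042868518336104784 [-1.00830381  0.66031586  1.66912015]
[-0.1, 10.4, -0.0, 0.001, -0.0, -0.0, -0.1, 10.4, -0.0, -0.0, -0.0, -0.0, -0.1, 10.4, -0.1, -0.0, -0.0, -0.0, -0.1, 10.5, 0.0, -0.0, -0.001, -0.0, -0.1, 10.4, -0.0, -0.0, 0.0, -0.0]
[-0.1, 10.4, -0.0, -0.0, 0.0, -0.0, -0.1, 10.4, -0.1, -0.0, 0.0, -0.0, -0.1, 10.4, 0.0, -0.0, -0.0, -0.0, -0.2, 10.4, -0.0, -0.0, -0.0, -0.0, -0.1, 10.5, -0.0, -0.0, -0.0, -0.0]
max 10.5 0.001 end [536.  47. 101.]
```

View pics/side1.png

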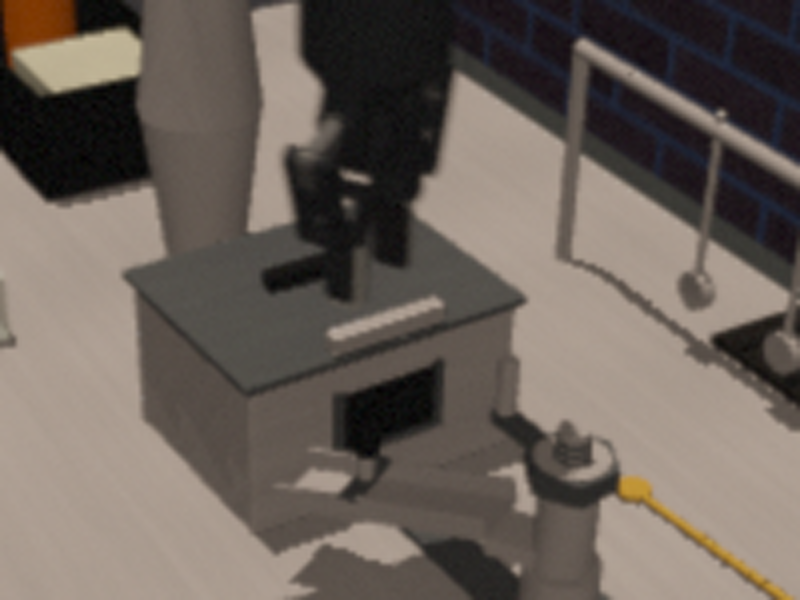

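Emit:
move_arm:
  targets: [-0.1,10.4,0,0,0,0,-0.1,10.4,0,0,0,0,-0.1,10.4,0,0,0,0,-0.1,10.4,0,0,0,0,-0.1,10.4,0,0,0,0]

```text
time_s: 2.65
position: [0.5357, 0.048, 0.1528]
tool_rot: [[0.501, -0.0, 0.866], [-0.866, 0.0, 0.501], [-0.0, -1.0, -0.0]]
ft_force: [0.8, 0.5, 0.8]
grip_width: 0.0425
```

Emit:
move_arm:
  targets: [-0.1,10.4,0,0,0,0,-0.1,10.4,0,0,0,0,-0.1,10.4,0,0,0,0,-0.1,10.4,0,0,0,0,-0.1,10.4,0,0,0,0]

```text
time_s: 3.28
position: [0.5357, 0.0481, 0.1009]
tool_rot: [[0.5, 0.0, 0.866], [-0.866, -0.0, 0.5], [0.0, -1.0, 0.0]]
ft_force: [-0.2, 0.0, -0.2]
grip_width: 0.0427
```

Emit:
move_arm:
  targets: [0,0,0,0,0,0,0,0,0,0,0,0,0,0,0,0,0,0,0,0,0,0,0,0,0,0,0,0,0,0]
  hand: -1
  squeeze: 30

```text
time_s: 3.9
position: [0.5351, 0.0481, 0.1014]
tool_rot: [[0.5, -0.001, 0.866], [-0.866, -0.0, 0.5], [-0.001, -1.0, -0.001]]
ft_force: [-4.0, -1.5, -3.0]
grip_width: 0.0152
```

```bash
python3 - <<'E'
from plan import *
from rig import env,get_image
from h import *
o=env.observe(); p=o["position"]*1000
print(o["time_s"],p,yaw(o["tool_rot"]),o["q"].round(1),o["grip_width"],o["ft_force"])
for n in("side","top"):
    s=get_image(n); np.savez(n+"2.npz",**s)
    crop(s,*( (230,430,130,280) if n=="side" else (245,445,120,260)),4,f"pics/{n}2.png")
E
```

```text
3.9 [535.06527987  48.08896884 101.36990366] 30.02318607798846 [ -7.5  28.7  88.1  -0.   63.2 -37.5] 0.015190206923891038 [-3.96341314 -1.5114722  -3.0213424 ]
```

View pics/side2.png

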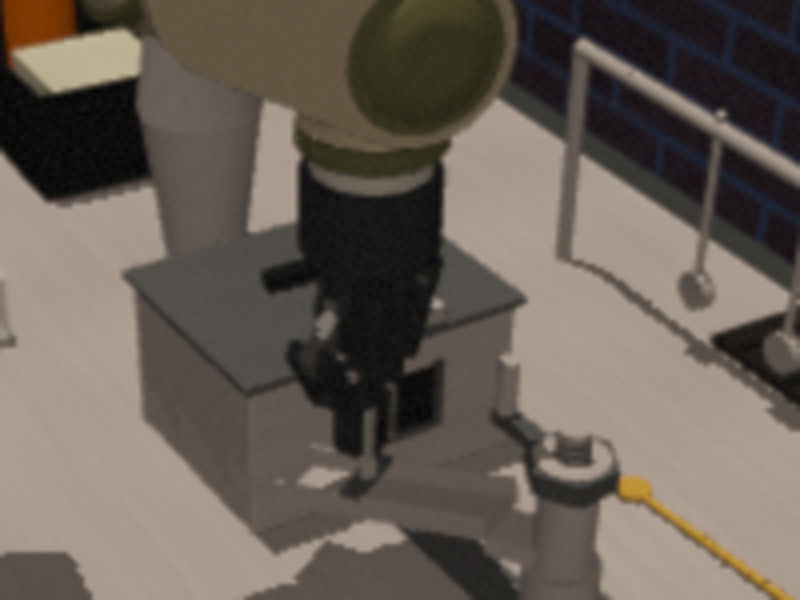

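View pics/top2.png

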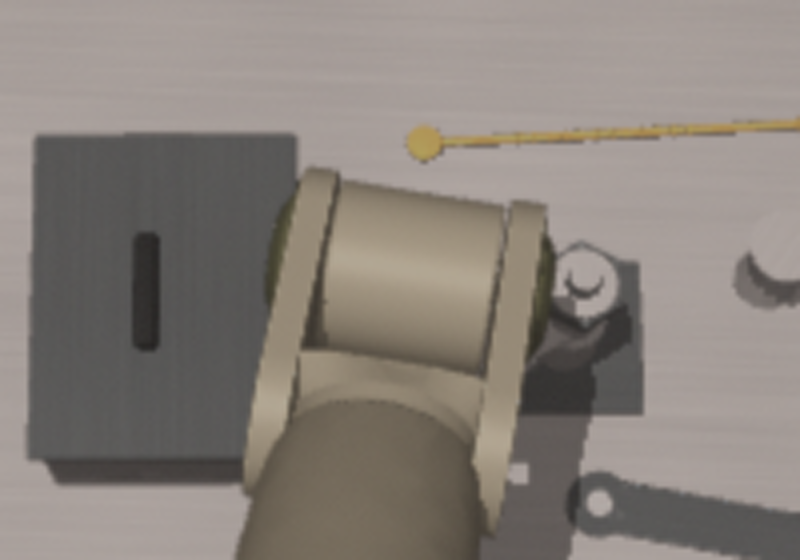

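```bash
python3 - <<'E'
from plan import *
from rig import env
C=np.array([596.5,-56.]);o=env.observe(); 
p=np.array([535.6,47.6,101]) ; d=p[:2]-C; R=np.hypot(*d); a0=np.degrees(np.arctan2(-d[0],d[1])); print(R,a0)
w=[]
for k in range(1,16):
    a=np.radians(a0+(2.1-a0)*k/15); w.append(([C[0]-R*np.sin(a),C[1]+R*np.cos(a),101],30+(2.1-30)*k/15))
rows(w,p,Rd(30))
E
```

```text
120.17391563896051 30.448623543840476
[0.0, 0.0, 4.0, 0.0, 0.032, 0.0, 0.1, 0.0, 3.9, 0.0, 0.033, 0.0, 0.0, 0.0, 4.0, 0.0, 0.032, 0.0, 0.1, 0.0, 4.0, 0.0, 0.033, 0.0, -0.0, 0.0, 3.9, 0.0, 0.032, 0.0]
[0.0, 0.0, 4.0, 0.0, 0.033, 0.0, 0.1, 0.0, 3.9, 0.0, 0.032, 0.0, 0.0, 0.0, 4.0, 0.0, 0.033, 0.0, 0.1, 0.0, 4.0, 0.0, 0.032, 0.0, 0.0, 0.0, 3.9, 0.0, 0.033, 0.0]
[0.1, 0.0, 4.0, 0.0, 0.032, 0.0, 0.1, 0.0, 4.0, 0.0, 0.033, 0.0, 0.0, 0.0, 3.9, 0.0, 0.032, 0.0, 0.1, 0.0, 4.0, 0.0, 0.032, 0.0, 0.0, 0.0, 4.0, 0.0, 0.033, 0.0]
max 4.0 0.033 end [592.1  64.1 101. ]
```

Emit:
move_arm:
  targets: [0,0,4.0,0,0.032,0,0.1,0,3.9,0,0.033,0,0,0,4.0,0,0.032,0,0.1,0,4.0,0,0.033,0,0,0,3.9,0,0.032,0]

```text
time_s: 4.62
position: [0.5527, 0.0568, 0.1014]
tool_rot: [[0.353, -0.002, 0.936], [-0.936, -0.0, 0.353], [-0.001, -1.0, -0.002]]
ft_force: [-7.1, -1.9, -1.9]
grip_width: 0.015
```

Emit:
move_arm:
  targets: [0,0,4.0,0,0.033,0,0.1,0,3.9,0,0.032,0,0,0,4.0,0,0.033,0,0.1,0,4.0,0,0.032,0,0,0,3.9,0,0.033,0]

```text
time_s: 5.25
position: [0.5716, 0.0626, 0.1014]
tool_rot: [[0.197, -0.002, 0.98], [-0.98, 0.0, 0.197], [-0.001, -1.0, -0.002]]
ft_force: [-6.8, 0.2, -1.0]
grip_width: 0.0146
```

Emit:
move_arm:
  targets: [0.1,0,4.0,0,0.032,0,0.1,0,4.0,0,0.033,0,0,0,3.9,0,0.032,0,0.1,0,4.0,0,0.032,0,0,0,4.0,0,0.033,0]

```text
time_s: 5.88
position: [0.5913, 0.0653, 0.1014]
tool_rot: [[0.036, -0.002, 0.999], [-0.999, 0.001, 0.036], [-0.001, -1.0, -0.002]]
ft_force: [-6.2, 2.1, -0.4]
grip_width: 0.0146
```

Emit:
move_arm:
  targets: [0,0,0,0,0,0,0,0,0,0,0,0,0,0,0,0,0,0,0,0,0,0,0,0,0,0,0,0,0,0]

```text
time_s: 6.5
position: [0.5918, 0.0653, 0.1014]
tool_rot: [[0.037, -0.001, 0.999], [-0.999, 0.001, 0.037], [-0.001, -1.0, -0.001]]
ft_force: [-4.1, 2.9, -1.3]
grip_width: 0.0147
```

Emit:
move_arm:
  targets: [0,0,0,0,0,0,0,0,0,0,0,0,0,-10,0,0,0,0,0,-20,0,0,0,0,0,-30,0,0,0,0]
  hand: 0

```text
time_s: 7.12
position: [0.5922, 0.0646, 0.1625]
tool_rot: [[0.037, -0.0, 0.999], [-0.999, 0.0, 0.037], [-0.0, -1.0, -0.0]]
ft_force: [0.4, -0.7, -0.2]
grip_width: 0.0427
```

```bash
python3 - <<'E'
from plan import *
from rig import env
o=env.observe(); p=o["position"]*1000; print(p,o["grip_width"],o["ft_force"])
rows(lin(p,yaw(o["tool_rot"]),[p[0],p[1],230],2,3)+lin([p[0],p[1],230],2,[380,-230,260],-30,12))
E
```

```text
[592.18498254  64.60033499 162.49758622] 0.04273838153489457 [ 0.40061618 -0.68043154 -0.18533739]
[-0.0, -22.5, -0.0, 0.0, 0.001, -0.0, -0.0, -22.5, -0.0, 0.0, 0.0, -0.0, -0.0, -22.5, -0.0, 0.0, 0.001, -0.0, 23.9, -2.5, -18.5, 0.0, 0.046, -0.0, 24.8, -2.5, -17.4, 0.0, 0.047, 0.0]
[25.5, -2.5, -16.3, 0.0, 0.047, 0.0, 26.3, -2.5, -15.0, 0.0, 0.046, 0.0, 26.9, -2.5, -13.8, 0.0, 0.047, 0.0, 27.6, -2.5, -12.5, 0.0, 0.046, 0.0, 28.1, -2.5, -11.2, 0.0, 0.047, 0.0]
[28.5, -2.5, -9.9, 0.0, 0.046, 0.0, 29.1, -2.5, -8.6, 0.0, 0.047, 0.0, 29.3, -2.5, -7.2, 0.0, 0.046, 0.0, 29.7, -2.5, -5.8, 0.0, 0.047, 0.0, 30.0, -2.5, -4.4, 0.0, 0.046, 0.0]
max 30.0 0.047 end [ 380. -230.  260.]
```

Emit:
move_arm:
  targets: [0,-22.5,0,0,0,0,0,-22.5,0,0,0,0,0,-22.5,0,0,0,0,23.9,-2.5,-18.5,0,0.046,0,24.8,-2.5,-17.4,0,0.047,0]

```text
time_s: 7.75
position: [0.5567, 0.015, 0.2352]
tool_rot: [[-0.057, 0.002, 0.998], [-0.998, -0.0, -0.057], [0.0, -1.0, 0.002]]
ft_force: [0.4, -0.2, 0.6]
grip_width: 0.0427
```

Emit:
move_arm:
  targets: [25.5,-2.5,-16.3,0,0.047,0,26.3,-2.5,-15,0,0.046,0,26.9,-2.5,-13.8,0,0.047,0,27.6,-2.5,-12.5,0,0.046,0,28.1,-2.5,-11.2,0,0.047,0]

```text
time_s: 8.38
position: [0.4683, -0.1083, 0.2476]
tool_rot: [[-0.286, 0.002, 0.958], [-0.958, -0.001, -0.286], [0.0, -1.0, 0.002]]
ft_force: [-0.0, 0.3, 0.9]
grip_width: 0.0425
```

Emit:
move_arm:
  targets: [28.5,-2.5,-9.9,0,0.046,0,29.1,-2.5,-8.6,0,0.047,0,29.3,-2.5,-7.2,0,0.046,0,29.7,-2.5,-5.8,0,0.047,0,30,-2.5,-4.4,0,0.046,0]

```text
time_s: 9.0
position: [0.3801, -0.2313, 0.2601]
tool_rot: [[-0.499, 0.001, 0.867], [-0.867, -0.001, -0.499], [0.001, -1.0, 0.002]]
ft_force: [0.4, -0.2, 0.2]
grip_width: 0.043
```

```bash
python3 - <<'E'
from rig import env,get_image
from h import *
for n in("side","top"):
    s=get_image(n); np.savez(n+"3.npz",**s)
    crop(s,*( (270,430,160,280) if n=="side" else (245,445,140,260)),4 if n=="top" else 5,f"pics/{n}3.png")
E
```

```text
(no output)
```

View pics/side3.png

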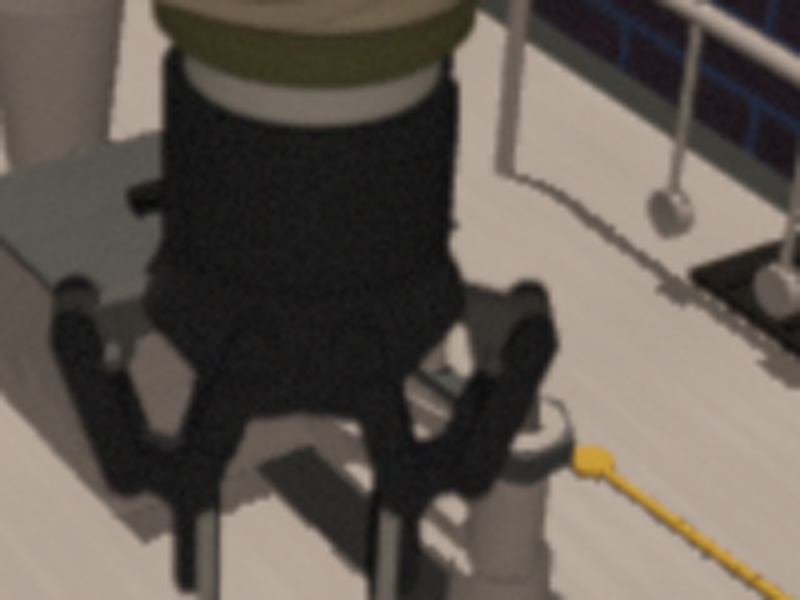

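View pics/top3.png

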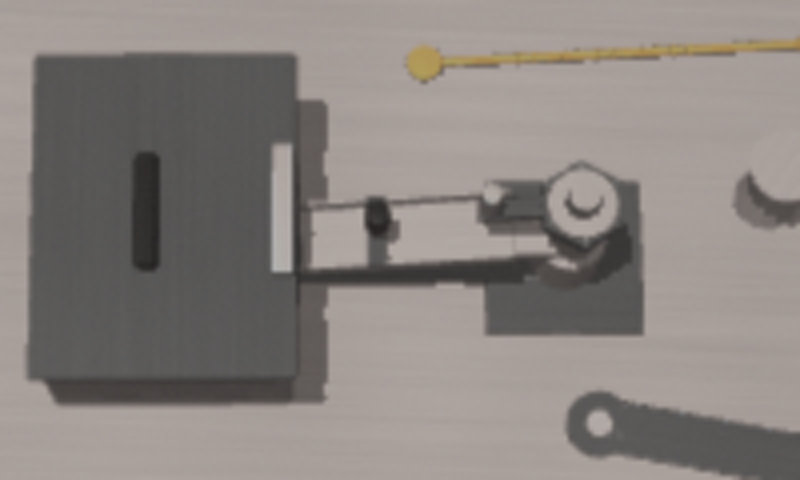

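```bash
cat > ov.py <<'E'
from h import *
import sys
def overlay(fn,out,C,ys,yc,u0=245,v0=140,w=200,h=120,s=4,dz=0):
    d=load(fn); k=s
    im=cv2.resize(d["pixels"][v0:v0+h,u0:u0+w,::-1],None,fx=k,fy=k,interpolation=cv2.INTER_CUBIC)
    def fr(yaw,P):
        a=np.radians(yaw); P=np.array(P,float)/1000
        return np.stack([C[0]/1000+P[:,0]*np.cos(a)-P[:,1]*np.sin(a),C[1]/1000+P[:,0]*np.sin(a)+P[:,1]*np.cos(a),P[:,2]],1)
    def draw(W,col,closed=True):
        q=np.array([w2px(d,X) for X in W]); q=((q-[u0,v0])*k+(k-1)/2)
        cv2.polylines(im,[np.round(q*8).astype(np.int32)],closed,col,1,cv2.LINE_AA,3)
    t=np.linspace(0,2*np.pi,40)
    circ=lambda x,y,z,r:[(x+r*np.cos(a),y+r*np.sin(a),z) for a in t]
    draw(fr(ys,circ(0,0,150,9.5)),(0,0,255))
    draw(fr(ys,[(-39,168,124),(39,168,124),(39,180,124),(-39,180,124)]),(0,255,0))
    draw(fr(ys,[(-99,168,112),(99,168,112),(99,326,112),(-99,326,112)]),(0,255,0))
    draw(fr(yc,circ(0,120,118,8)),(0,0,255)); draw(fr(yc,circ(0,120,92,8)),(255,0,255))
    draw(fr(yc,[(-22,120-6,76),(22,114,76),(22,126,76),(-22,126,76)]),(255,0,0))
    draw(fr(yc,[(0,20,76),(0,180,60)]),(255,255,0),False)
    cv2.imwrite(out,im)
E
python3 - <<'E'
from ov import *
overlay("top3.npz","pics/ov3.png",(596.5,-56),2.1,2.1)
d=load("top3.npz")
g=cv2.cvtColor(d["pixels"],cv2.COLOR_RGB2GRAY)
print(g[182:206,332:348])
E
```

```text
[[163 162 162 163 163 163 163 163 164 163 163 164 164 164 163 163]
 [161 161 161 161 162 162 161 163 162 162 163 162 162 162 163 163]
 [161 161 161 161 162 162 162 162 163 163 163 163 164 164 164 164]
 [160 161 162 162 162 162 162 162 163 163 163 164 164 164 164 164]
 [161 161 161 161 161 161 161 162 162 162 163 162 164 164 163 163]
 [160 160 160 161 161 160 160 160 160 161 161 162 162 162 162 162]
 [158 159 159 159 154 151 150 151 151 154 160 161 161 161 161 158]
 [156 155 156 153 129  99  93  95  98 127 154 156 156 156 156 143]
 [140 138 125 121 101  67  61  57  60  87 109 103 101 101 107 104]
 [102 103 107 105  75  51  49  48  47  63 115 130 132 133 145 147]
 [147 148 161 158  91  53  49  49  46  56 110 160 166 166 167 167]
 [166 166 168 163  85  55  54  52  51  53  90 161 168 168 169 169]
 [168 168 169 164  83  57  58  57  53  50  78 155 162 169 169 170]
 [169 169 169 163  82  47  58  58  53  44  61 102 117 162 167 168]
 [168 168 167 162  88  43  40  42  40  43  74  92 107 162 167 168]
 [167 168 168 163 118  58  38  39  39  49  78  91 106 162 167 167]
 [167 168 168 167 146  78  47  44  52  67  91  94 109 163 168 169]
 [169 169 169 167 149  96  70  66  66  73  91  97 121 163 168 168]
 [168 168 168 166 149  99  85  85  85  93 115 124 161 168 169 170]
 [169 168 168 167 149 101  86  87  87 104 159 166 169 170 170 170]
 [169 169 169 167 150 100  86  86  87 104 163 169 170 170 170 170]
 [170 170 170 169 151 100  87  87  88 103 157 169 170 170 169 170]
 [169 169 169 167 150 100  86  87  88  98 124 164 169 168 166 166]
 [165 163 163 161 145  97  84  84  87 107 139 158 160 158 145 142]]
```

View pics/ov3.png

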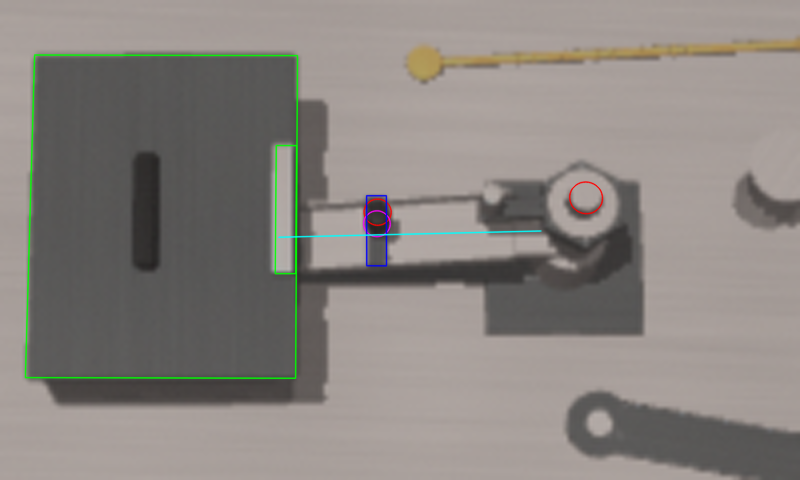

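```bash
python3 - <<'E'
from ov import *
d=load("top3.npz"); crop(d,300,400,165,235,8,"pics/t3z.png")
P=cloud(d)
# floor/wall depth profile across columns
for u in (324,330,350,358):
    print(u,[(v,*(P[v,u]*1000).round().astype(int)[[0,2]]) for v in range(188,212)])
E
```

```text
324 [(188, np.int64(635), np.int64(2)), (189, np.int64(633), np.int64(0)), (190, np.int64(633), np.int64(-10)), (191, np.int64(608), np.int64(70)), (192, np.int64(609), np.int64(57)), (193, np.int64(606), np.int64(58)), (194, np.int64(605), np.int64(52)), (195, np.int64(603), np.int64(51)), (196, np.int64(600), np.int64(54)), (197, np.int64(597), np.int64(55)), (198, np.int64(594), np.int64(56)), (199, np.int64(592), np.int64(53)), (200, np.int64(588), np.int64(58)), (201, np.int64(586), np.int64(55)), (202, np.int64(582), np.int64(62)), (203, np.int64(582), np.int64(53)), (204, np.int64(579), np.int64(55)), (205, np.int64(577), np.int64(53)), (206, np.int64(571), np.int64(66)), (207, np.int64(570), np.int64(59)), (208, np.int64(568), np.int64(57)), (209, np.int64(579), np.int64(6)), (210, np.int64(578), np.int64(-1)), (211, np.int64(575), np.int64(0))]
330 [(188, np.int64(637), np.int64(-3)), (189, np.int64(635), np.int64(-6)), (190, np.int64(612), np.int64(68)), (191, np.int64(611), np.int64(62)), (192, np.int64(609), np.int64(60)), (193, np.int64(608), np.int64(55)), (194, np.int6
[... 1659 characters left out ...]
609), np.int64(69)), (193, np.int64(607), np.int64(66)), (194, np.int64(604), np.int64(69)), (195, np.int64(602), np.int64(67)), (196, np.int64(597), np.int64(74)), (197, np.int64(597), np.int64(66)), (198, np.int64(593), np.int64(73)), (199, np.int64(590), np.int64(73)), (200, np.int64(589), np.int64(68)), (201, np.int64(586), np.int64(69)), (202, np.int64(584), np.int64(69)), (203, np.int64(581), np.int64(69)), (204, np.int64(576), np.int64(80)), (205, np.int64(573), np.int64(82)), (206, np.int64(572), np.int64(76)), (207, np.int64(586), np.int64(12)), (208, np.int64(585), np.int64(4)), (209, np.int64(581), np.int64(9)), (210, np.int64(579), np.int64(6)), (211, np.int64(576), np.int64(7))]
```

View pics/t3z.png

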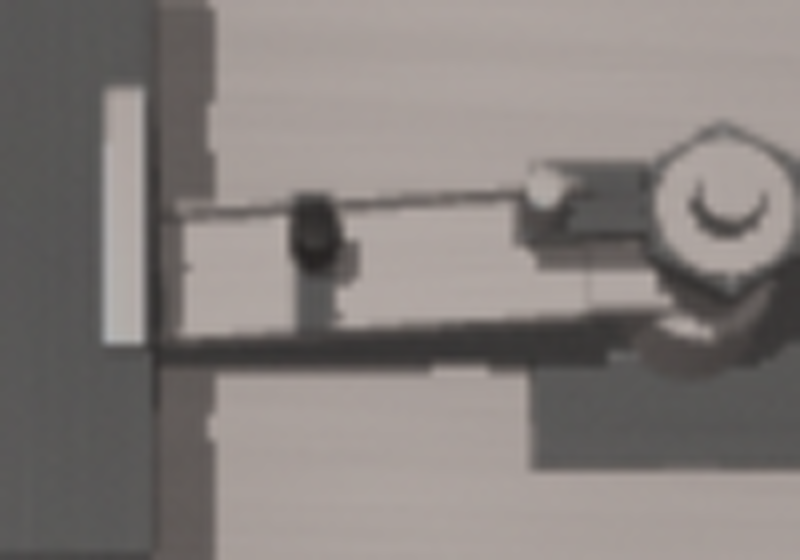

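```bash
python3 - <<'E'
from plan import *
from rig import env
from h import *
d=load("top3.npz"); print(px2w(d,300+546/8-.44,165+185/8-.44,.163)*1000)
o=env.observe(); p=o["position"]*1000; print(p)
rows(lin(p,yaw(o["tool_rot"]),[594,-1,215],2.8,10)+lin([594,-1,215],2.8,[594,-1,145],2.8,5))
E
```

```text
[593.7184162  -1.573535  163.       ]
[ 379.76144535 -232.26886995  260.08983416]
[-30.8, 4.5, 6.9, -0.002, -0.057, 0.001, -30.3, 4.5, 8.7, -0.0, -0.058, 0.0, -29.7, 4.5, 10.5, -0.0, -0.057, 0.0, -29.1, 4.5, 12.1, -0.0, -0.057, 0.0, -28.4, 4.5, 13.8, 0.0, -0.058, 0.0]
[-27.5, 4.5, 15.3, 0.0, -0.057, 0.0, -26.6, 4.5, 16.9, 0.0, -0.057, 0.0, -25.6, 4.5, 18.5, 0.0, -0.058, 0.0, -24.5, 4.5, 19.8, 0.0, -0.057, 0.0, -23.3, 4.5, 21.2, 0.0, -0.058, 0.0]
[0.0, 14.0, 0.0, 0.0, 0.0, 0.0, 0.0, 14.0, 0.0, 0.0, 0.0, 0.0, 0.0, 14.0, 0.0, 0.0, 0.0, 0.0, 0.0, 14.0, 0.0, 0.0, 0.0, 0.0, 0.0, 14.0, 0.0, 0.0, 0.0, 0.0]
max 30.8 0.058 end [594.  -1. 145.]
```

Emit:
move_arm:
  targets: [-30.8,4.5,6.9,-0.002,-0.057,0.001,-30.3,4.5,8.7,0,-0.058,0,-29.7,4.5,10.5,0,-0.057,0,-29.1,4.5,12.1,0,-0.057,0,-28.4,4.5,13.8,0,-0.058,0]
  hand: -0.4

```text
time_s: 9.72
position: [0.4883, -0.1128, 0.2371]
tool_rot: [[-0.229, -0.0, 0.973], [-0.973, 0.001, -0.229], [-0.001, -1.0, -0.0]]
ft_force: [0.2, 0.2, -0.5]
grip_width: 0.0256
```

Emit:
move_arm:
  targets: [-27.5,4.5,15.3,0,-0.057,0,-26.6,4.5,16.9,0,-0.057,0,-25.6,4.5,18.5,0,-0.058,0,-24.5,4.5,19.8,0,-0.057,0,-23.3,4.5,21.2,0,-0.058,0]

```text
time_s: 10.35
position: [0.5947, 0.0034, 0.2146]
tool_rot: [[0.056, -0.0, 0.998], [-0.998, 0.002, 0.056], [-0.002, -1.0, -0.0]]
ft_force: [-0.3, -0.6, 0.4]
grip_width: 0.0259
```

```bash
python3 - <<'E'
from plan import *
from rig import env,get_image
from h import *
o=env.observe(); print(o["position"]*1000,yaw(o["tool_rot"]),o["grip_width"],o["q"].round(1),o["ft_force"])
s=get_image("side"); np.savez("side4.npz",**s); crop(s,270,430,130,250,5,"pics/side4.png")
E
```

```text
[594.71600806   3.40739074 214.64714873] 3.2077171379380283 0.025931372706901636 [-11.1  27.3  69.3   0.1  83.4 -14.3] [-0.32529742 -0.57200401  0.44838877]
```

View pics/side4.png

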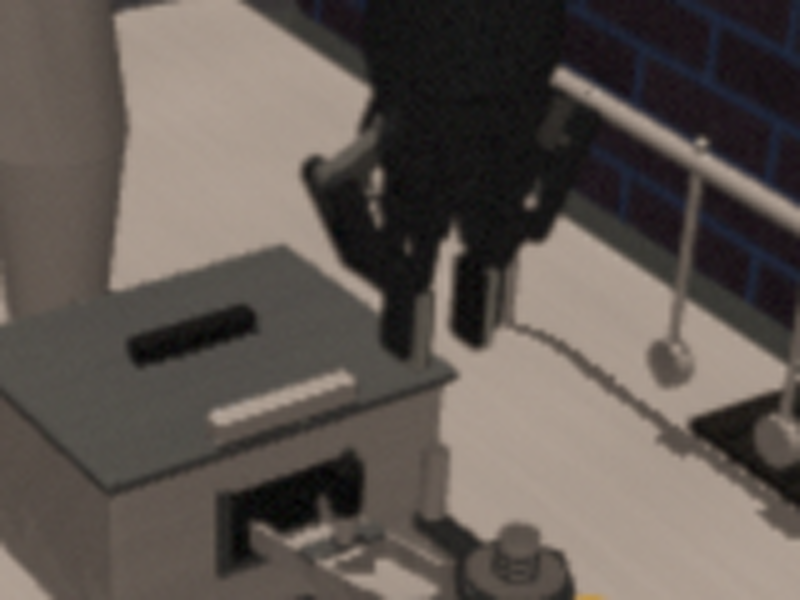

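Emit:
move_arm:
  targets: [0,14,0,0,0,0,0,14,0,0,0,0,0,14,0,0,0,0,0,14,0,0,0,0,0,14,0,0,0,0]

```text
time_s: 11.02
position: [0.5937, 0.0016, 0.1432]
tool_rot: [[0.053, -0.001, 0.999], [-0.999, 0.002, 0.053], [-0.002, -1.0, -0.001]]
ft_force: [0.3, -0.8, -0.4]
grip_width: 0.0258
```

```bash
python3 - <<'E'
from plan import *
from rig import env,get_image
from h import *
o=env.observe(); print(o["position"]*1000,yaw(o["tool_rot"]),o["grip_width"],o["q"].round(1),o["ft_force"])
s=get_image("side"); np.savez("side5.npz",**s); crop(s,290,410,170,270,6,"pics/side5.png")
E
```

```text
[593.69590004   1.63795035 143.20792423] 3.011050770053023 0.025841335597410635 [-11.3  30.8  75.7   0.1  73.6 -14.3] [ 0.34837664 -0.84229623 -0.39775575]
```

View pics/side5.png

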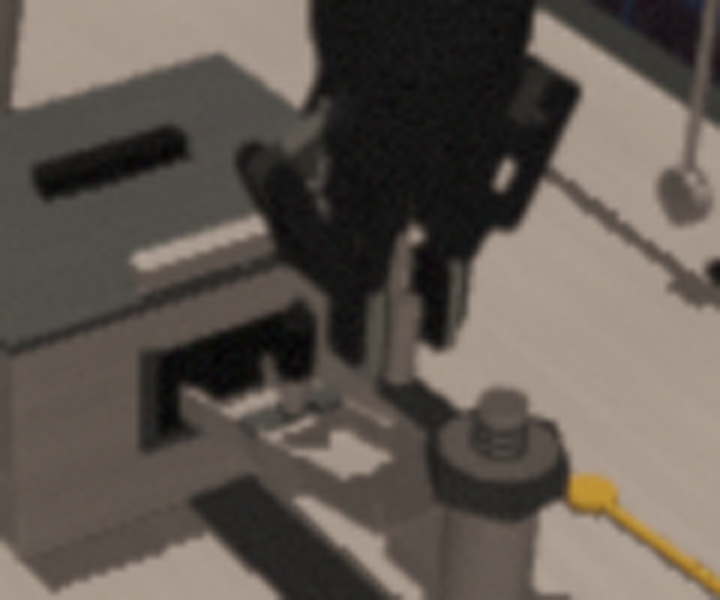

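Emit:
move_arm:
  targets: [2.5,0.2,4.0,0,0.073,0,0.4,0.4,6.6,0,0.12,0,0.4,0.4,6.6,0,0.12,0,0.4,0.4,6.6,0,0.12,0,0.4,0.4,6.6,0,0.12,0]

```text
time_s: 11.7
position: [0.6234, -0.0071, 0.1422]
tool_rot: [[-0.483, -0.001, 0.876], [-0.876, 0.002, -0.483], [-0.001, -1.0, -0.002]]
ft_force: [-0.3, 0.7, 1.4]
grip_width: 0.0258
```

```bash
cat > st.py <<'E'
from plan import *
from rig import env,get_image
from h import *
C=np.array([596.5,-56.])
def st(n=6,name="top"):
    F=[]
    for i in range(n):
        o=env.observe(); F.append(o["ft_force"]); 
        if i<n-1: s=get_image(name)
    F=np.array(F); f=F.mean(0); R=o["tool_rot"]; p=o["position"]*1000
    d=p[:2]-C
    print("t",round(o["time_s"],2),"pos",p.round(1),"rad",np.hypot(*d).round(1),"ang",np.degrees(np.arctan2(d[1],d[0])).round(1),"yaw",yaw(R).round(1),"q6",o["q"][5].round(1),"w",o["grip_width"].round(4))
    print("F tool xyz",(R.T@f).round(2),"sd",F.std(0).round(2))
    return s
E
python3 - <<'E'
from st import *
s=st(4,"side"); np.savez("s6.npz",**s); crop(s,290,410,170,270,6,"pics/s6.png")
E
```

```text
Traceback (most recent call last):
  File "st.py", line 12, in st
    print("t",round(o["time_s"],2),"pos",p.round(1),"rad",np.hypot(*d).round(1),"ang",np.degrees(np.arctan2(d[1],d[0])).round(1),"yaw",yaw(R).round(1),"q6",o["q"][5].round(1),"w",o["grip_width"].round(4))
                                                                                                                                                                                   ^^^^^^^^^^^^^^^^^^^^^
AttributeError: 'float' object has no attribute 'round'
```

```bash
sed -i 's/o\["grip_width"\].round(4)/round(float(o["grip_width"]),4)/' st.py
python3 - <<'E'
from st import *
s=st(4,"side"); np.savez("s6.npz",**s); crop(s,290,410,170,270,6,"pics/s6.png")
E
```

```text
t 12.0 pos [623.1  -7.1 142.3] rad 55.6 ang 61.5 yaw -28.5 q6 17.0 w 0.0257
F tool xyz [ 0.21 -0.04 -0.12] sd [0.39 0.38 0.2 ]
```

View pics/s6.png

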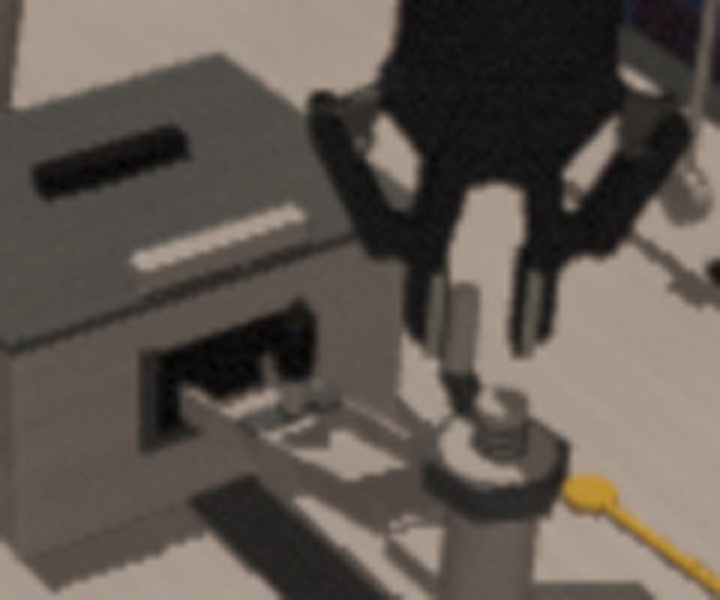

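Emit:
move_arm:
  targets: [0.1,0.2,3.3,0,0.06,0,0.1,0.2,3.3,0,0.06,0,0.1,0.2,3.3,0,0.06,0,0.1,0.2,3.3,0,0.06,0,0.1,0.2,3.3,0,0.06,0]

```text
time_s: 12.62
position: [0.6362, -0.0169, 0.1413]
tool_rot: [[-0.718, -0.001, 0.696], [-0.696, 0.002, -0.718], [-0.0, -1.0, -0.002]]
ft_force: [-0.0, 1.5, 0.3]
grip_width: 0.0257
```

```bash
python3 -c "
from st import *
st(4)"
```

```text
t 12.78 pos [636.2 -17.1 141.3] rad 55.6 ang 44.4 yaw -45.7 q6 33.5 w 0.0257
F tool xyz [-0.25 -0.17 -0.08] sd [0.19 0.77 0.26]
```

Emit:
move_arm:
  targets: [0.1,0.2,3.3,0,0.06,0,0.1,0.2,3.3,0,0.06,0,0.1,0.2,3.3,0,0.06,0,0.1,0.2,3.3,0,0.06,0,0.1,0.2,3.3,0,0.06,0]

```text
time_s: 13.4
position: [0.6458, -0.0303, 0.1403]
tool_rot: [[-0.891, -0.001, 0.454], [-0.454, 0.002, -0.891], [0.0, -1.0, -0.002]]
ft_force: [-0.4, 0.3, 1.2]
grip_width: 0.0259
```

```bash
python3 -c "
from st import *
st(4)"
```

```text
t 13.55 pos [645.8 -30.4 140.2] rad 55.5 ang 27.4 yaw -62.9 q6 49.7 w 0.0255
F tool xyz [ 0.21 -0.41 -0.01] sd [0.14 0.56 0.5 ]
```

Emit:
move_arm:
  targets: [0.1,0.2,3.3,0,0.06,0,0.1,0.2,3.3,0,0.06,0,0.1,0.2,3.3,0,0.06,0,0.1,0.2,3.3,0,0.06,0,0.1,0.2,3.3,0,0.06,0]

```text
time_s: 14.18
position: [0.651, -0.0459, 0.1393]
tool_rot: [[-0.985, -0.001, 0.171], [-0.171, 0.002, -0.985], [0.001, -1.0, -0.002]]
ft_force: [0.0, 1.0, -0.2]
grip_width: 0.0254
```

```bash
python3 -c "
from st import *
st(4)"
```

```text
t 14.32 pos [651.  -46.  139.2] rad 55.4 ang 10.4 yaw -80.1 q6 65.6 w 0.0258
F tool xyz [ 0.13 -0.01 -0.43] sd [0.34 0.47 0.48]
```

Emit:
move_arm:
  targets: [0.1,0.2,3.3,0,0.06,0,0.1,0.2,3.3,0,0.06,0,0.1,0.2,3.3,0,0.06,0,0.1,0.2,3.3,0,0.06,0,0.1,0.2,3.3,0,0.06,0]

```text
time_s: 14.95
position: [0.6514, -0.0623, 0.1382]
tool_rot: [[-0.992, -0.001, -0.128], [0.128, 0.002, -0.992], [0.001, -1.0, -0.002]]
ft_force: [1.2, 0.5, -0.5]
grip_width: 0.0253
```

```bash
python3 -c "
from st import *
s=st(4,'side'); crop(s,290,410,170,270,6,'pics/s7.png')"
```

```text
t 15.1 pos [651.3 -62.5 138.2] rad 55.2 ang -6.7 yaw -97.3 q6 81.4 w 0.0256
F tool xyz [-0.28  0.26  0.16] sd [0.55 0.53 0.33]
```

View pics/s7.png

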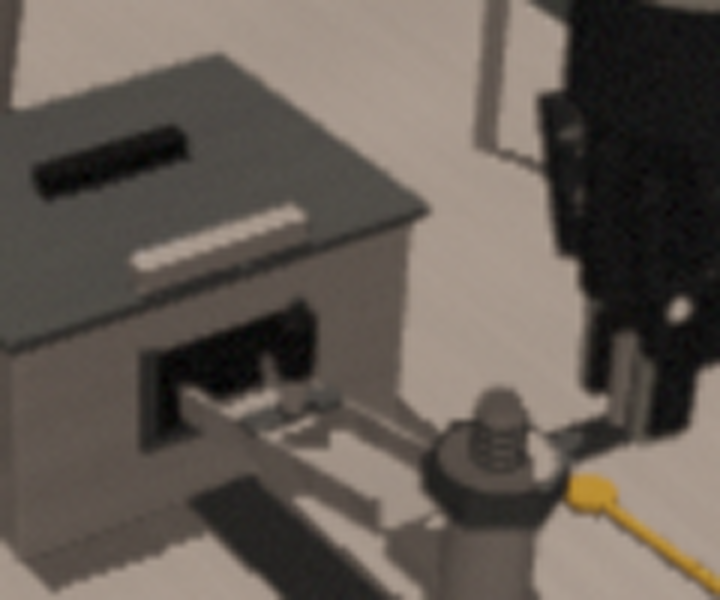

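Emit:
move_arm:
  targets: [0.1,0.2,3.3,0,0.06,0,0.1,0.2,3.3,0,0.06,0,0.1,0.2,3.3,0,0.06,0,0.1,0.2,3.3,0,0.06,0,0.1,0.2,3.3,0,0.06,0]

```text
time_s: 15.72
position: [0.6469, -0.0781, 0.1372]
tool_rot: [[-0.91, -0.001, -0.415], [0.415, 0.002, -0.91], [0.002, -1.0, -0.001]]
ft_force: [1.9, 0.8, 0.0]
grip_width: 0.0257
```

```bash
python3 -c "
from st import *
st(4)"
```

```text
t 15.88 pos [646.8 -78.2 137.1] rad 55.0 ang -23.8 yaw -114.4 q6 97.1 w 0.0256
F tool xyz [-0.7   0.11 -0.76] sd [0.66 0.26 0.1 ]
```

Emit:
move_arm:
  targets: [0.1,0.2,3.3,0,0.06,0,0.1,0.2,3.3,0,0.06,0,0.1,0.2,3.3,0,0.06,0,0.1,0.2,3.3,0,0.06,0,0.1,0.2,3.3,0,0.06,0]

```text
time_s: 16.5
position: [0.6381, -0.0919, 0.1363]
tool_rot: [[-0.746, -0.001, -0.666], [0.666, 0.002, -0.746], [0.002, -1.0, -0.001]]
ft_force: [1.7, 0.6, 0.6]
grip_width: 0.0256
```

```bash
python3 -c "
from st import *
st(4)"
```

```text
t 16.65 pos [637.8 -92.  136.2] rad 54.8 ang -41.0 yaw -131.6 q6 112.9 w 0.0258
F tool xyz [-0.5 -0.2 -0.4] sd [1.02 0.37 0.47]
```

Emit:
move_arm:
  targets: [0,0,-5.5,0,0,0,0,-22.5,0,0,0,0,0,-22.5,0,0,0,0,0,0,0,0,-0.185,0,0,0,0,0,-0.185,0]

```text
time_s: 17.27
position: [0.6418, -0.0876, 0.1814]
tool_rot: [[-0.939, -0.001, -0.344], [0.344, 0.002, -0.939], [0.001, -1.0, -0.001]]
ft_force: [-0.2, 0.3, 0.0]
grip_width: 0.0253
```

Emit:
move_arm:
  targets: [0,0,0,0,-0.185,0,0,0,0,0,-0.185,0,0,0,0,0,-0.185,0,0,0,0,0,-0.185,0,0,0,0,0,-0.185,0]

```text
time_s: 17.9
position: [0.6418, -0.0876, 0.1811]
tool_rot: [[-0.84, -0.001, 0.543], [-0.543, 0.002, -0.84], [0.0, -1.0, -0.002]]
ft_force: [-0.1, -0.2, 0.4]
grip_width: 0.0257
```

Emit:
move_arm:
  targets: [0,0,0,0,-0.185,0,0,0,0,0,-0.185,0,0,0,0,0,-0.185,0,0,0,0,0,-0.185,0,0,0,0,0,-0.185,0]

```text
time_s: 18.52
position: [0.6418, -0.0876, 0.1811]
tool_rot: [[-0.072, -0.001, 0.997], [-0.997, 0.002, -0.072], [-0.002, -1.0, -0.002]]
ft_force: [0.0, -0.3, 0.8]
grip_width: 0.0254
```

Emit:
move_arm:
  targets: [0,0,0,0,-0.185,0,0,0,0,0,-0.185,0,0,0,0,0,-0.185,0,0,0,0,0,-0.185,0,0,0,0,0,-0.182,0]

```text
time_s: 19.15
position: [0.6418, -0.0876, 0.1811]
tool_rot: [[0.751, -0.002, 0.66], [-0.66, 0.002, 0.751], [-0.002, -1.0, 0.0]]
ft_force: [-0.3, 0.4, -0.7]
grip_width: 0.0259
```

```bash
python3 -c "
from st import *
s=st(3,'side'); crop(s,290,450,140,260,5,'pics/s8.png'); np.savez('s8.npz',**s)
d=get_image('top');np.savez('t8.npz',**d); crop(d,300,460,140,260,5,'pics/t8.png')
"
```

```text
t 19.25 pos [641.8 -87.7 181.1] rad 55.3 ang -35.0 yaw 48.4 q6 -66.7 w 0.0255
F tool xyz [-0.13  0.21 -0.02] sd [0.54 0.24 0.43]
```

View pics/s8.png

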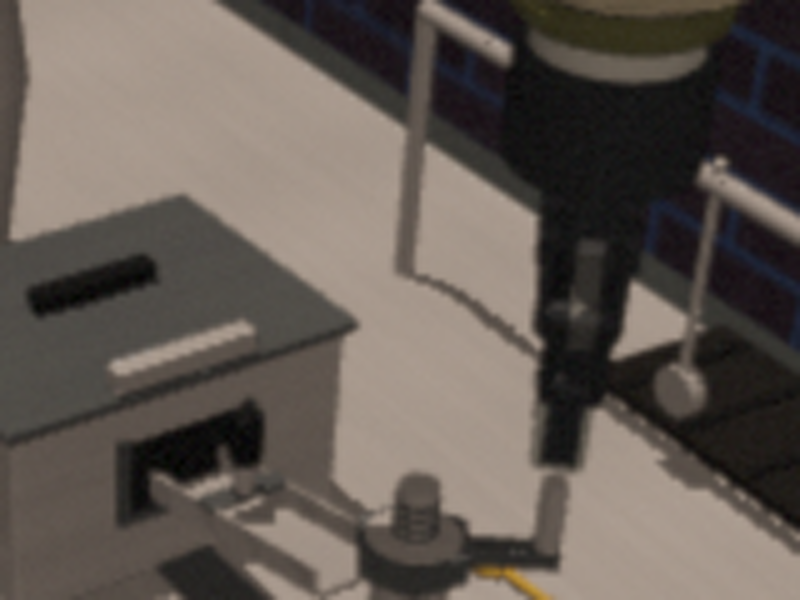

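View pics/t8.png

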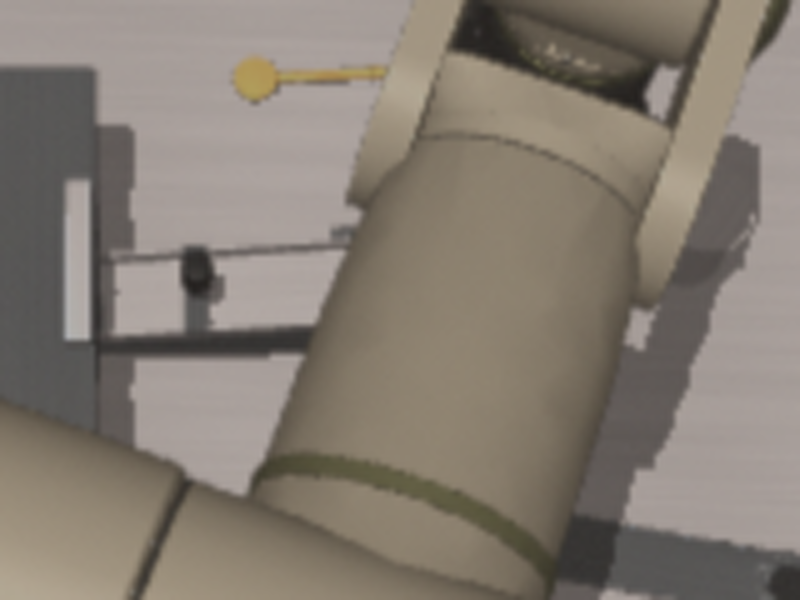

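```bash
python3 -c "
from h import *
d=load('s8.npz'); p=px2w(d,400.6,235.2,.156)*1000; print(p, np.degrees(np.arctan2(p[1]+56,p[0]-596.5)),np.hypot(p[1]+56,p[0]-596.5))
print(w2px(d,[.6418,-.0876,.156]))
# side cam earlier bias: stud
"
```

```text
[645.97775823 -82.55489065 156.        ] -28.222615188348264 56.153457387051624
[400.54704577 237.00250314]
```

Emit:
move_arm:
  targets: [0,11,1.5,0,0,0,0,11,0,0,0,0,0,11,0,0,0,0,0,11,0,0,0,0,0,0,0,0,0,0]

```text
time_s: 19.92
position: [0.6421, -0.0868, 0.1359]
tool_rot: [[0.746, -0.003, 0.666], [-0.666, 0.002, 0.746], [-0.004, -1.0, -0.0]]
ft_force: [0.9, -0.2, -0.2]
grip_width: 0.0255
```

```bash
python3 -c "
from st import *
s=st(3,'side'); crop(s,330,450,160,260,6,'pics/s9.png'); np.savez('s9.npz',**s)
"
```

```text
t 20.02 pos [642.7 -87.  137.3] rad 55.6 ang -33.8 yaw 48.2 q6 -66.4 w 0.0255
F tool xyz [ 0.24 -0.18  0.18] sd [0.52 0.32 0.46]
```

View pics/s9.png

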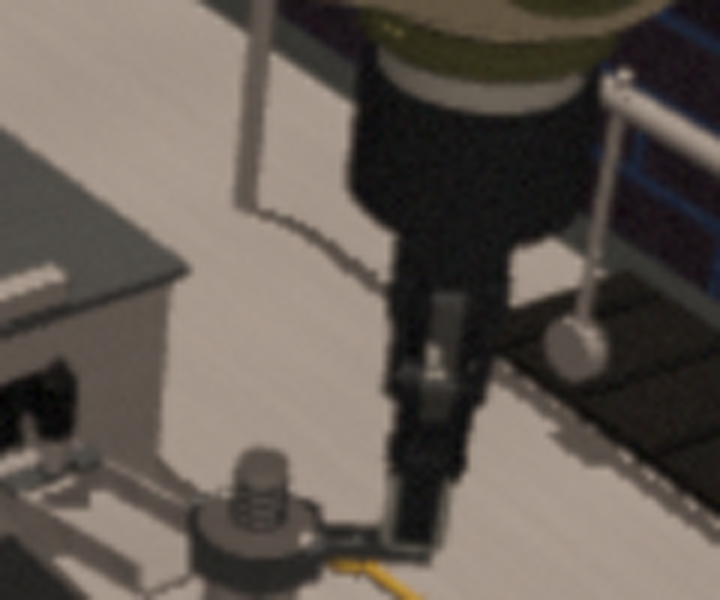

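Emit:
move_arm:
  targets: [0.36,0.2,-3.3,0,0.06,0,0.36,0.2,-3.3,0,0.06,0,0.36,0.2,-3.3,0,0.06,0,0.36,0.2,-3.3,0,0.06,0,0.36,0.2,-3.3,0,0.06,0]

```text
time_s: 20.65
position: [0.6318, -0.099, 0.1369]
tool_rot: [[0.514, 0.001, 0.858], [-0.858, 0.002, 0.514], [-0.001, -1.0, 0.001]]
ft_force: [0.3, 2.5, 1.1]
grip_width: 0.0256
```

```bash
python3 -c "
from st import *
s=st(4,'side'); crop(s,330,450,160,260,6,'pics/s10.png'); np.savez('s10.npz',**s)
"
```

```text
t 20.8 pos [631.6 -99.2 136.7] rad 55.7 ang -50.9 yaw 31.1 q6 -50.7 w 0.0254
F tool xyz [-0.4  -0.23  0.57] sd [0.3  1.12 0.49]
```

View pics/s10.png

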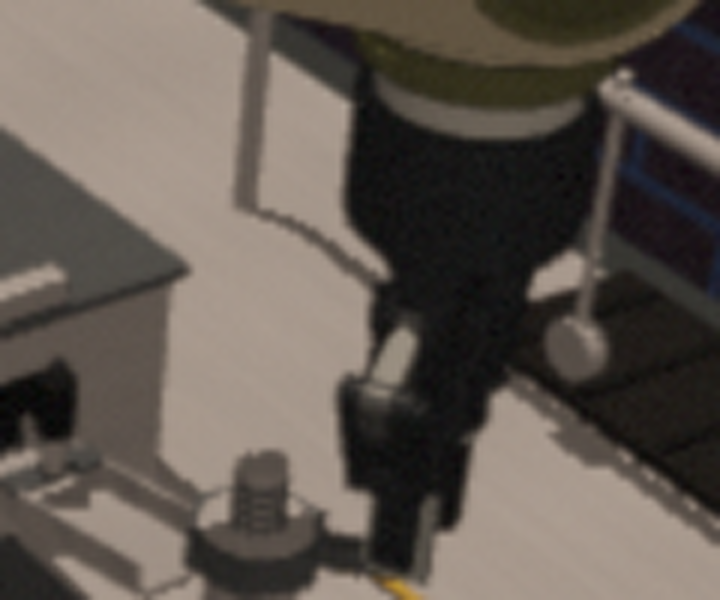

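Emit:
move_arm:
  targets: [0.26,0.13,-2.2,0,0.04,0,0.26,0.13,-2.2,0,0.04,0,0.26,0.13,-2.2,0,0.04,0,0.26,0.13,-2.2,0,0.04,0,0.26,0.13,-2.2,0,0.04,0]

```text
time_s: 21.42
position: [0.6223, -0.1053, 0.1357]
tool_rot: [[0.333, -0.0, 0.943], [-0.943, 0.002, 0.333], [-0.002, -1.0, 0.0]]
ft_force: [2.5, 1.3, 2.2]
grip_width: 0.0254
```

```bash
python3 -c "
from st import *
s=st(5,'side')"
```

```text
t 21.62 pos [ 621.9 -105.3  135.3] rad 55.4 ang -62.8 yaw 19.6 q6 -40.0 w 0.0259
F tool xyz [ 0.34 -1.29  2.22] sd [0.61 0.46 0.55]
```

Emit:
move_arm:
  targets: [0.26,0.13,-2.2,0,0.04,0,0.26,0.13,-2.2,0,0.04,0,0.26,0.13,-2.2,0,0.04,0,0.26,0.13,-2.2,0,0.04,0,0.26,0.13,-2.2,0,0.04,0]

```text
time_s: 22.25
position: [0.6118, -0.1091, 0.1347]
tool_rot: [[0.139, -0.001, 0.99], [-0.99, 0.002, 0.139], [-0.002, -1.0, -0.001]]
ft_force: [3.6, 3.1, 0.2]
grip_width: 0.0255
```

```bash
python3 -c "
from st import *
s=st(5,'side')"
```

```text
t 22.45 pos [ 611.5 -109.3  134.7] rad 55.4 ang -74.3 yaw 8.1 q6 -29.2 w 0.0257
F tool xyz [-0.89 -0.3   2.17] sd [1.03 1.   0.6 ]
```

```bash
python3 -c "
from st import *
s=st(15,'side'); crop(s,330,450,160,260,6,'pics/s11.png')
o=env.observe(); print(o['wrist_torque'])"
```

```text
t 23.15 pos [ 611.8 -109.3  134.8] rad 55.4 ang -73.9 yaw 8.1 q6 -29.2 w 0.0256
F tool xyz [-0.08  0.02  0.31] sd [0.54 0.55 0.5 ]
[0.00047522 0.03015774 0.04157699]
```

View pics/s11.png

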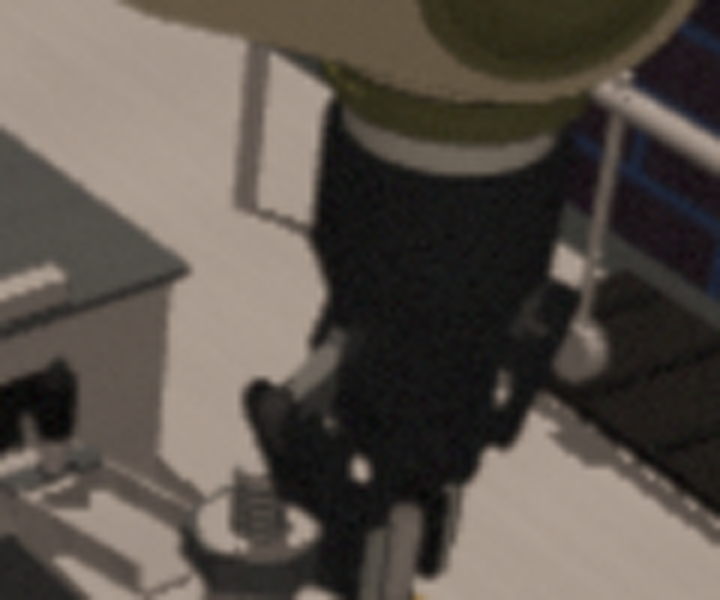

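Emit:
move_arm:
  targets: [0.26,0.13,-2.2,0,0.04,0,0.26,0.13,-2.2,0,0.04,0,0.26,0.13,-2.2,0,0.04,0,0.26,0.13,-2.2,0,0.04,0,0.26,0.13,-2.2,0,0.04,0]

```text
time_s: 23.78
position: [0.6018, -0.1108, 0.1344]
tool_rot: [[-0.059, 0.001, 0.998], [-0.998, 0.002, -0.059], [-0.002, -1.0, 0.001]]
ft_force: [3.7, 1.9, -0.9]
grip_width: 0.0253
```

```bash
python3 -c "
from st import *
o=env.observe();print(o['tool_rot'].T@o['ft_force'],o['position']*1000)
for i in range(2):
  get_image('side');o=env.observe();print(o['tool_rot'].T@o['ft_force'],o['position']*1000)
st(2)
"
```

```text
[-2.09796055  0.93074783  3.5727247 ] [ 601.83303857 -110.78416859  134.37866071]
[-0.85817076  1.09668407  1.23145203] [ 601.43595297 -110.88014112  134.35946864]
[-1.66995001 -0.98064428  0.74995952] [ 601.22234599 -110.99076092  134.30250095]
t 23.93 pos [ 601.1 -111.1  134.3] rad 55.3 ang -85.2 yaw -3.3 q6 -18.3 w 0.0256
F tool xyz [-0.96 -0.26  1.25] sd [0.46 0.74 0.72]
```

Emit:
move_arm:
  targets: [0.08,0.04,-0.66,0,0.012,0,0.08,0.04,-0.66,0,0.012,0,0.08,0.04,-0.66,0,0.012,0,0.08,0.04,-0.66,0,0.012,0,0.08,0.04,-0.66,0,0.012,0]

```text
time_s: 24.55
position: [0.598, -0.1112, 0.1341]
tool_rot: [[-0.118, -0.0, 0.993], [-0.993, 0.002, -0.118], [-0.002, -1.0, -0.001]]
ft_force: [5.3, 2.0, -0.1]
grip_width: 0.0257
```

```bash
cat > r.py <<'E'
from st import *
for i in range(3):
  if i: get_image('side')
  o=env.observe();p=o['position']*1000;print(o['tool_rot'].T@o['ft_force'],p,np.degrees(np.arctan2(p[1]+56,p[0]-596.5)),o['joint_efforts'].round(3)[[0,3,5]],o['wrist_torque'].round(2))
E
python3 r.py
```

```text
[-2.65248412  0.08005753  5.00487908] [ 597.98287418 -111.2277996   134.10201499] -88.46196979821988 [-1.958 -0.894 -0.088] [ 0.46 -0.69 -0.03]
[-1.84426355  0.61970815  3.41553843] [ 597.78856875 -111.27666928  134.07240505] -88.66460510149335 [-1.635 -0.724 -0.018] [ 0.31 -0.54 -0.05]
[-2.58742179  0.31751422  2.23036653] [ 597.72370923 -111.31802711  134.08028387] -88.73274690611734 [-1.601 -0.712  0.122] [ 0.32 -0.53  0.03]
```

Emit:
move_arm:
  targets: [0.08,0.04,-0.66,0,0.012,0,0.08,0.04,-0.66,0,0.012,0,0.08,0.04,-0.66,0,0.012,0,0.08,0.04,-0.66,0,0.012,0,0.08,0.04,-0.66,0,0.012,0]

```text
time_s: 25.28
position: [0.5945, -0.1113, 0.1339]
tool_rot: [[-0.178, -0.001, 0.984], [-0.984, 0.002, -0.178], [-0.002, -1.0, -0.001]]
ft_force: [5.1, 2.5, 0.2]
grip_width: 0.0257
```

```bash
python3 r.py
```

```text
[-3.39090913 -0.21154549  4.61971133] [ 594.52828032 -111.26049341  133.91078876] -92.04347273232887 [-2.22  -1.044 -0.078] [ 0.44 -0.9   0.04]
[-2.12337495 -0.63345561  4.49376226] [ 594.46938774 -111.26052986  133.90818535] -92.10445300899518 [-2.017 -0.919  0.016] [ 0.37 -0.76  0.08]
[-2.98158262 -0.62426635  3.11168207] [ 594.4533948  -111.26681329  133.89878917] -92.12077150789572 [-1.967 -0.901  0.121] [ 0.39 -0.76  0.06]
```

Emit:
move_arm:
  targets: [0.08,0.04,-0.66,0,0.012,0,0.08,0.04,-0.66,0,0.012,0,0.08,0.04,-0.66,0,0.012,0,0.08,0.04,-0.66,0,0.012,0,0.08,0.04,-0.66,0,0.012,0]

```text
time_s: 26.0
position: [0.5913, -0.111, 0.1337]
tool_rot: [[-0.237, -0.0, 0.972], [-0.972, 0.002, -0.237], [-0.002, -1.0, -0.001]]
ft_force: [5.9, 2.9, -0.5]
grip_width: 0.0255
```

```bash
python3 r.py
```

```text
[-4.24992394  0.52583607  5.04360671] [ 591.29209959 -111.04215979  133.73101851] -95.40503933417364 [-2.204 -1.063 -0.075] [ 0.41 -0.91  0.02]
[-3.60284477  1.26773566  4.60404712] [ 591.26968967 -111.05240882  133.77545351] -95.42715441460064 [-2.015 -0.942  0.019] [ 0.32 -0.8  -0.  ]
[-3.55654142  0.46107863  4.44543668] [ 591.2668174  -111.05462514  133.7466714 ] -95.42989967586267 [-1.961 -0.925  0.124] [ 0.35 -0.85  0.04]
```

Emit:
move_arm:
  targets: [0,0,3,0,0,0,0,0,4,0,0,0,0,-15,0,0,0,0,0,-25,0,0,0,0,0,-25,0,0,0,0]

```text
time_s: 26.72
position: [0.5978, -0.1129, 0.2004]
tool_rot: [[-0.236, -0.001, 0.972], [-0.972, 0.001, -0.236], [-0.001, -1.0, -0.001]]
ft_force: [0.5, 0.6, -0.4]
grip_width: 0.0254
```

```bash
python3 - <<'E'
from st import *
o=env.observe(); p=o["position"]*1000; print(p,yaw(o["tool_rot"]),o["ft_force"])
rows(lin(p,yaw(o["tool_rot"]),[330,-270,270],-40,10))
E
```

```text
[ 597.78195676 -112.88325044  200.36257742] -13.645281047579672 [ 0.54788413  0.57871926 -0.42345736]
[21.6, -7.0, -22.3, 0.001, 0.046, -0.001, 22.6, -6.9, -21.3, 0.0, 0.046, -0.0, 23.5, -7.0, -20.3, 0.0, 0.046, -0.0, 24.5, -6.9, -19.1, 0.0, 0.046, -0.0, 25.3, -7.0, -18.0, 0.0, 0.046, 0.0]
[26.1, -6.9, -16.8, 0.0, 0.046, 0.0, 26.8, -7.0, -15.6, 0.0, 0.046, 0.0, 27.6, -7.0, -14.3, 0.0, 0.046, 0.0, 28.1, -6.9, -13.1, 0.0, 0.046, 0.0, 28.8, -7.0, -11.8, 0.0, 0.046, 0.0]
max 28.8 0.046 end [ 329.9 -270.   270. ]
```

Emit:
move_arm:
  targets: [21.6,-7,-22.3,0,0.046,0,22.6,-6.9,-21.3,0,0.046,0,23.5,-7,-20.3,0,0.046,0,24.5,-6.9,-19.1,0,0.046,0,25.3,-7,-18,0,0.046,0]

```text
time_s: 27.35
position: [0.463, -0.1919, 0.2347]
tool_rot: [[-0.453, -0.001, 0.892], [-0.892, 0.001, -0.453], [-0.001, -1.0, -0.001]]
ft_force: [0.6, -0.1, 0.5]
grip_width: 0.0258
```

Emit:
move_arm:
  targets: [26.1,-6.9,-16.8,0,0.046,0,26.8,-7,-15.6,0,0.046,0,27.6,-7,-14.3,0,0.046,0,28.1,-6.9,-13.1,0,0.046,0,28.8,-7,-11.8,0,0.046,0]

```text
time_s: 27.98
position: [0.3291, -0.2704, 0.2695]
tool_rot: [[-0.644, -0.001, 0.765], [-0.765, 0.001, -0.644], [0.0, -1.0, -0.001]]
ft_force: [0.4, -0.2, 0.0]
grip_width: 0.0257
```

```bash
python3 - <<'E'
from rig import env,get_image
from ov import *
for n in("side","top"):
    s=get_image(n); np.savez(n+"9.npz",**s)
    crop(s,270,430,160,280,5,f"pics/{n}9.png")
overlay("top9.npz","pics/ov9.png",(596.5,-56),2.1,2.1)
d=load("top9.npz");e=load("top3.npz")
g=cv2.cvtColor(d["pixels"],cv2.COLOR_RGB2GRAY).astype(int);h=cv2.cvtColor(e["pixels"],cv2.COLOR_RGB2GRAY).astype(int)
print("chute-region diff",abs(g-h)[185:212,318:362].max(), abs(g-h)[186:202,334:344].mean())
E
```

```text
chute-region diff 2 0.51875
```

View pics/ov9.png

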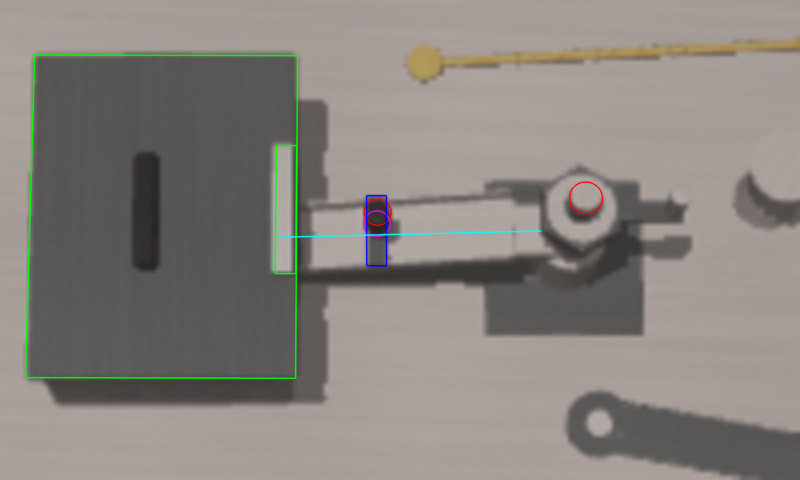

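View pics/side9.png

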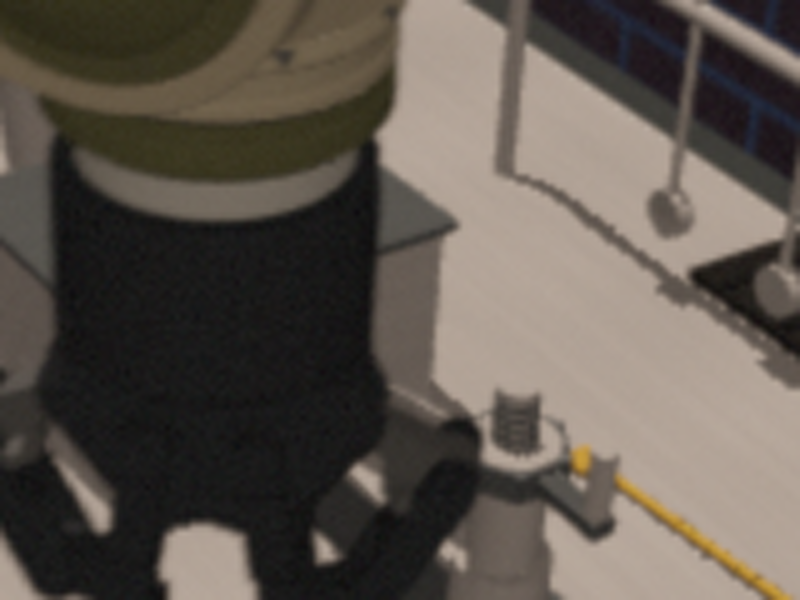

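```bash
python3 - <<'E'
from ov import *
d=load("top9.npz"); crop(d,380,430,170,220,12,"pics/p9.png")
p=px2w(d,245+680/4-.375,140+198/4-.375,.153)*1000; print(p,np.degrees(np.arctan2(p[1]+56,p[0]-596.5)))
E
```

```text
[ 597.35859594 -110.1236953   153.        ] -89.09115966329509
```

View pics/p9.png

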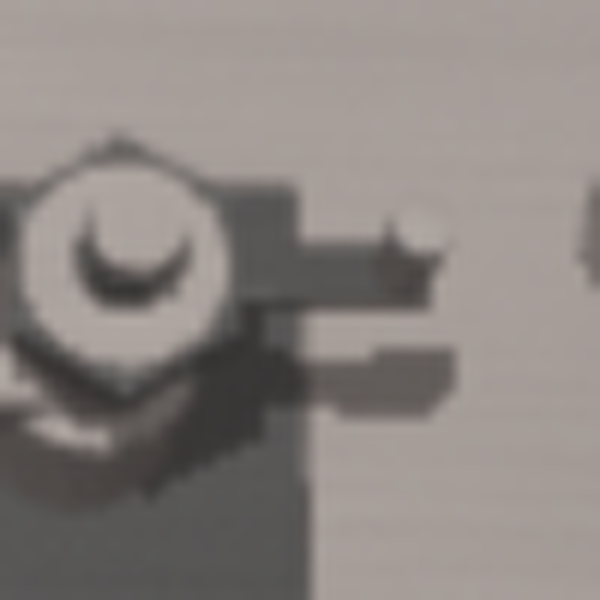

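```bash
python3 -c "
from rig import env
print(env.close_job(), env.observe()['time_s'])"
```

```text
the job is handed in; nothing more can be done
the job is handed in; nothing more can be done
```

The chute is aimed at the port and locked with the jam nut, and I handed the job in at about 28 s of the 72 s allowed.

**Aiming:** I gripped the chute by its knob and swung it about 28° clockwise. In the top image its knob and trough line up with the post and port to within about 0.5°. A before-and-after image comparison shows the chute did not move while the nut was tightened.

**Tightening:** I pushed the peg clockwise about 3.2 rad in total, lifting off and re-caging it once midway because the last joint would have run out of range. The nut met the washer roughly 2.3–2.4 rad in. I then went on about 0.75 rad, and the push on the peg at the end was about 5–6 N (the target is 3.4–8 N).

**Checks that disagreed:**
- The force readings were noisy and fell off whenever the arm paused. One moving reading was 3.6 N where about 5.4 N was expected.
- Single readings put the turn past first touch anywhere from about 0.6 to 0.93 rad. All of those are within the allowed 0.47–1.1 rad.
- I did not get a clear side view of the chute's low end in the port after the move, because the arm blocked it. The aim was checked from the top camera only.

The gripper was clear of everything at the end. The bar tools I could see around the post looked undisturbed, but I did not check each one separately.

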